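Set the coin-row gauge to its marked stop

TASK

Set the coin gauge for the next row: press down the black plate in the middle of its slider to free the brake and, keeping it pressed while the slider moves, push the slider along the bar until it rests against the stop with the upright pointer. Then let the plate come up again so that the brake holds the slider there. Press and push only, lift nothing, and leave the coin stacks, mug, stone and phone where they stand.

Things in the scene. Friction and masses are not known exactly. Their poses are not given: they have to be found in the camera images.
- gauge: coin-row gauge fixed to the table: grey base plate 140 x 420 x 12 mm, an empty trough along its robot-side edge and a raised steel bar 24 mm wide (underside 34, top 44 mm above the table) running along y over its whole length. Origin: on the table under the bar's middle; y along the bar, x across it (base from x = -100 to +40 mm), z up.
- slider_mid (a point): middle of the aluminium slider on the bar, on the bar's centre line, 39 mm above the table; axes as the gauge. 84 mm long along the bar, 48 mm wide, a thin jaw over the trough. At each end a cross-wall 12 mm thick, top 66 mm above the table; between them a 60 mm gap with the black press plate as its floor. It touches a stop when their mid points are 54 mm apart.
- plate_top (a point): centre of the top of the black press plate, 58 x 36 mm (long side along the bar), 58 mm above the table when up. Sprung up: about 8 N at 3 mm down, 9 N at 6 mm, then a hard stop. From 3 mm down the brake is free and the slider runs with about 1 N (a fingertip drags it by rubbing or pushes an end wall from inside the gap). Let go, it springs up and the brake grips (about 25 N).
- slider (a joint): position of the slider's middle along the gauge's y axis (m), 0 at the gauge's origin, the range is -0.12 to 0.12
- plate (a joint): how far the press plate is down (m): about 0 up (brake on), 0.006 fully pressed
- marked_stop_mid (a point): middle of the marked stop, on the bar's centre line, 39 mm above the table: dark steel block around the bar, 24 mm long along it, 44 mm wide, top 51 mm above the table, with an upright pointed fin on top (40 mm wide across the bar, 8 mm thick, up to 89 mm above the table) and a finger 30 mm long out to +x. Rigidly clamped; it may be on either side of the slider.
- plain_stop_mid (a point): middle of the other stop, the same block without fin or finger, rigidly clamped on the other side of the slider
- stack_a: free-standing stack of coins, 25 mm across, 36 mm high; loose on the table, to be left alone; origin at the centre of its underside
- stack_b: free-standing stack of coins, 25 mm across, 31 mm high; loose on the table, to be left alone; origin at the centre of its underside
- stack_c: free-standing stack of coins, 27 mm across, 42 mm high; loose on the table, to be left alone; origin at the centre of its underside
- stack_d: free-standing stack of coins, 27 mm across, 26 mm high; loose on the table, to be left alone; origin at the centre of its underside
- tea_cup: white tea mug, 68 mm across, 70 mm high, empty; loose on the table, to be left alone; origin at the centre of its underside
- stone: round grey paperweight stone, 76 mm across, 31 mm high; loose on the table, to be left alone; origin at the centre of its underside
- phone: telephone lying flat, 150 x 72 x 9 mm (long side along its x); loose on the table, to be left alone; origin at the centre of its underside

How it is judged:
By the outcome, as a careful person would: the job done as asked, in the order asked, and still so for the second after the job is handed in, with the robot touching nothing.
It also fails if it takes over 35 s, if anything falls off the work surface, if the arm or the gripper's body presses on something with over 40 N, if the wrist force passes 120 N, or if a joint passes its speed limit or range.

ROBOT

A 6-joint arm with a two-finger parallel gripper is mounted at the origin on the work surface. World frame = base frame: x ahead of the robot, y to its left, z up, the work surface at z = 0. Lengths are in m, angles in degrees, forces in N, time in s.
With the tool pointing down it reaches from about 0.35 to 0.925 m from the base axis. Payload 6.4 kg.
Tool frame: the origin (TCP) lies between the finger pads; the fingertips stand 8 mm ahead of it and the grasp point (between the pads) lies 11 mm behind it; z points along the fingers, y is the line along which they close (so a half turn about z gives the same grasp; the last joint's range is limited). The gripper opens to 94 mm and grips with 3 to 60 N. Pads are 16 mm wide; open, the fingers measure 119 mm over their backs; the gripper's body (75 mm by 177 mm) begins 78 mm behind the grasp point.
Start: joints at [65.082, 14.043, 89.255, -0, 76.702, -9.975], TCP at [0.168, 0.628, 0.213] pointing down, gripper open.
Joint ranges: [-179.41, 179.41], [-58.25, 129.5], [7.25, 145.43], [-54.29, 234.29], [11.92, 165.04], [-157.13, 157.13]. Speed limits (degrees/s): [147.25, 147.25, 180, 180, 180, 180].

INTERFACE

Orientations are given as a 3x3 rotation matrix whose columns are the frame's x, y, z axes.
In Python, from cell import r, cams gives the robot as it stands. The module is installed in compiled form; this text tells all that it offers.
- The arm moves only by the tool apply_moves, never from a script. Its argument "targets" is a list that holds one entry, the list of rows, each a list of 6 numbers: the shift along the world's x, y, z as a fraction of full scale, then the turn, a rotation vector about the world's x, y, z as a fraction of full scale. A call has 1 to 20 rows; each row shifts and turns the commanded pose from where the row before left it; what a row does not reach is not made up. Full scale, the value 1, is 200 mm for a shift and 6 degrees for a turn. A row lasts 1/10 s, in which the tool goes at most 50 mm and 8.59 degrees, less where a joint would pass 70% of its speed; a pose out of reach is approached as far as the arm can. A call with a number of a shift or a turn outside -1 to 1 is refused whole. A call with a gripper value outside its range is refused whole. "hand" is the opening, from 0 (shut) to 1 (fully open), set as the call begins (left out, the last holds). The fingers move at their own pace and stop on an object; "squeeze" is the grip in N (left out, the last holds). Time passes only in rows, so rows that do not move let the fingers close. It gives the time, the measured TCP pose, the force, the opening and the grip force at its end, in the units of the state.
- r.read_state(): the state, without advancing time (a new reading comes with each control period).
- cams.capture(name): name is "side" or "top" or "wrist"; returns a dict with "img" (384x512x3 uint8, red, green, blue), "intrinsics" (3x3 intrinsics, pixels), "k1" (the pictures are not rectified: a ray, as slopes to the right and down, at radius r is drawn at 1 + k1 r^2 times it, then the intrinsics apply), "extrinsics" (4x4, takes a point from camera to world coordinates). Camera axes: x right, y up, looking along -z (the intrinsics and any distortion apply to the point x, -y, -z); pixel columns grow to the right and rows downward; lengths in m; the calibration is good to about 2 mm. A picture is of the moment at which its call begins. There is no depth.
- r.sign_off(): hands the job in; it is judged then, once.
Trained networks look in a picture, given as the dict that the camera call returned (one of the last four; its "shot" number tells which), for a name from the list of things; names that differ only in an ending like _2 or _b are one class to them, and where a whole thing is asked for, a point or a joint stands for the part that bears it (a point fixed in the world has none). Each returns a list of dicts, best first, with "confidence" (0 to 1); they miss things now and then, are a little off and sometimes report something else, mostly with a low value. They report only what shows in the picture. A call takes as long as a camera call.
- cams.find_in(picture, label): "position" ([x, y, z] in m, in world coordinates, good to about 4 mm: the middle of the surface that is visible of it).
- cams.tip_of(picture, label): "position" ([x, y, z] in m, in world coordinates, good to about 4 mm: a listed point, or the origin of a listed thing).
The state is a dict: "time": time; "joint_positions": joint angles; "qd": joint speeds; "joint_torque": joint torques, N m; "position": TCP position; "tcp_rot": TCP orientation; "wrist_force": force on the tool from outside, world axes, zero at the start; "moment": the same for the moment, N m; "opening": opening from 0.0 (shut) to 1.0 (fully open); "grip_force": force on a finger pad.
Only numpy, scipy, OpenCV 4.12 (cv2) and the standard library are available. Lean on these libraries where they do the work, as an engineer would, in place of code of your own. Each camera call takes 0.05 s, during which the arm holds its last target. There are 200 camera calls.

## Working session

There is one attempt and no reset: what is moved stays moved. The work goes in short steps, Python scripts to look and compute and a tool call to move; the robot and the scene stay as the last step left them, time stands still between calls to the robot, and variables do not carry over. Pictures are saved under pics/ and viewed, at most 10 in all, crops included, and the job is handed in when it is done.

Besides the shell and the picture viewer there is one more tool, called after ">>>" by a JSON object that holds its "method" and its "body", one argument or row to a line. apply_moves: Moves the arm, as the interface text tells. Its arguments: {"type":"object","properties":{"targets":{"type":"array","items":{"type":"array","items":{"type":"array","items":{"type":"number"}}}},"hand":{"type":"number"},"squeeze":{"type":"number"}},"required":["targets"]}

```bash
mkdir -p pics; cat > h.py <<'E'
from cell import r, cams
import numpy as np, cv2
def proj(p,P):
    E=np.linalg.inv(p["extrinsics"]); c=E[:3,:3]@np.array(P,float)+E[:3,3]
    s=np.array([c[0],-c[1]])/-c[2]; s=s*(1+p["k1"]*(s@s)); K=p["intrinsics"]
    return np.array([K[0][0]*s[0]+K[0][2],K[1][1]*s[1]+K[1][2]])
def save(p,n): cv2.imwrite(f"pics/{n}.png",p["img"][:,:,::-1])
E
python3 - <<'E'
from h import *
for c in ["top","side"]:
    p=cams.capture(c); save(p,c+"1")
    for l in ["gauge","slider_mid","plate_top","marked_stop_mid","plain_stop_mid","stack_a","tea_cup","stone","phone"]:
        print(c,l,[(np.round(d["position"],4).tolist(),round(d["confidence"],2),np.round(proj(p,d["position"])).tolist()) for d in cams.tip_of(p,l)][:4])
s=r.read_state();print(s["time"],s["tcp_rot"],s["opening"],s["wrist_force"])
E
```

```text
top gauge [([0.5577, -0.0534, 0.0005], 0.86, [298.0, 210.0])]
top slider_mid [([0.5684, -0.035, 0.0373], 0.86, [291.0, 204.0])]
top plate_top [([0.5658, -0.0341, 0.0577], 0.85, [292.0, 205.0]), ([0.6006, -0.1809, -0.0049], 0.49, [353.0, 191.0])]
top marked_stop_mid [([0.5051, -0.1918, 0.0381], 0.75, [363.0, 233.0]), ([0.4715, 0.0951, -0.0006], 0.49, [232.0, 249.0])]
top plain_stop_mid []
top stack_a [([0.6628, -0.0182, -0.0005], 0.6, [282.0, 164.0]), ([0.4684, 0.0954, -0.0017], 0.57, [232.0, 250.0]), ([0.6021, -0.1846, -0.0038], 0.47, [355.0, 190.0]), ([0.4084, -0.0582, -0.0013], 0.46, [300.0, 277.0])]
top tea_cup [([0.6245, -0.2944, 0.0015], 0.78, [402.0, 180.0])]
top stone [([0.7462, 0.0489, -0.001], 0.87, [252.0, 127.0])]
top phone [([0.6274, 0.2095, 0.0012], 0.75, [181.0, 179.0])]
side gauge [([0.5589, -0.0571, -0.0025], 0.77, [242.0, 262.0])]
side slider_mid [([0.5636, -0.0347, 0.0401], 0.91, [244.0, 237.0])]
side plate_top [([0.5668, -0.0366, 0.0554], 0.52, [245.0, 231.0])]
side marked_stop_mid [([0.5091, -0.1907, 0.0358], 0.61, [210.0, 300.0])]
side plain_stop_mid [([0.6014, 0.0505, 0.0385], 0.52, [262.0, 212.0])]
side stack_a [([0.4087, -0.0553, 0.0039], 0.8, [161.0, 261.0]), ([0.6021, -0.185, 0.0029], 0.75, [270.0, 311.0]), ([0.6644, -0.0219, -0.0021], 0.66, [296.0, 249.0]), ([0.4662, 0.0941, -0.0026], 0.55, [198.0, 219.0])]
side tea_cup [([0.6241, -0.2993, -0.0033], 0.94, [291.0, 375.0])]
side stone [([0.7479, 0.0513, -0.0002], 0.92, [331.0, 226.0])]
side phone [([0.6301, 0.2103, 0.0022], 0.88, [270.0, 188.0]), ([0.5564, -0.0559, -0.0014], 0.65, [241.0, 262.0])]
1.0 [[-9.66187217e-01  2.57841545e-01  7.93777176e-06]
 [ 2.57841545e-01  9.66187216e-01  2.02263607e-05]
 [-2.45417750e-06  2.15891385e-05 -1.00000000e+00]] 0.9983046633630918 [-0.33350861  0.01436887  0.46547913]
```

View pics/top1.png

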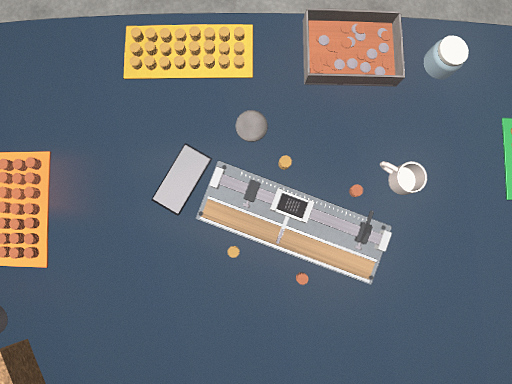

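View pics/side1.png

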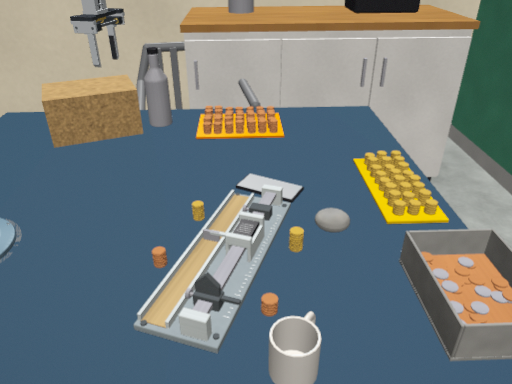

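The top view shows the marked stop (fin) at about (365,232), the slider with its black plate at (292,205) and the plain stop at (252,188). So the slider has to go about 0.11 m along the gauge's -y. The side view agrees, with the fin at (210,285). Next I move above the slider with the fingers shut.

>>> {"method": "apply_moves", "body": {
  "targets": [
    [[0.11, -0.184, 0, 0, 0, -0.055], [0.11, -0.184, 0, 0, 0, -0.055], [0.11, -0.184, 0, 0, 0, -0.055], [0.11, -0.184, 0, 0, 0, -0.055], [0.11, -0.184, 0, 0, 0, -0.055], [0.11, -0.184, 0, 0, 0, -0.055], [0.11, -0.184, 0, 0, 0, -0.055], [0.11, -0.184, 0, 0, 0, -0.055], [0.11, -0.184, 0, 0, 0, -0.055], [0.11, -0.184, 0, 0, 0, -0.055], [0.11, -0.184, 0, 0, 0, -0.055], [0.11, -0.184, 0, 0, 0, -0.055], [0.11, -0.184, 0, 0, 0, -0.055], [0.11, -0.184, 0, 0, 0, -0.055], [0.11, -0.184, 0, 0, 0, -0.055], [0.11, -0.184, 0, 0, 0, -0.055], [0.11, -0.184, 0, 0, 0, -0.055], [0.11, -0.184, 0, 0, 0, -0.055], [0, 0, 0, 0, 0, 0], [0, 0, 0, 0, 0, 0]]
  ],
  "hand": 0,
  "squeeze": 10
}}

```text
time: 3.0
position: [0.5636, -0.0348, 0.2132]
tcp_rot: [[-0.934, 0.358, -0.001], [0.358, 0.934, 0.0], [0.001, 0.0, -1.0]]
wrist_force: [0.0, 0.3, 0.0]
opening: 0.007
grip_force: 0.0
```

```bash
python3 - <<'E'
from h import *
p=cams.capture("wrist"); save(p,"w1")
for l in ["gauge","slider_mid","plate_top","marked_stop_mid","plain_stop_mid"]:
    print(l,[(np.round(d["position"],4).tolist(),round(d["confidence"],2),np.round(proj(p,d["position"])).tolist()) for d in cams.tip_of(p,l)][:2])
s=r.read_state();print(s["time"],s["position"],s["tcp_rot"],s["opening"],s["wrist_force"])
print(proj(p,np.array(s["position"])-[0,0,.008]))
E
```

```text
gauge [([0.5518, -0.0555, -0.0003], 0.84, [239.0, 172.0])]
slider_mid [([0.5645, -0.0325, 0.0389], 0.87, [260.0, 182.0])]
plate_top [([0.5634, -0.0368, 0.063], 0.61, [256.0, 187.0])]
marked_stop_mid [([0.5088, -0.1898, 0.0417], 0.67, [111.0, 186.0])]
plain_stop_mid [([0.5097, -0.1902, 0.0422], 0.2, [111.0, 187.0])]
3.3 [ 0.56326415 -0.03331544  0.21360963] [[-9.34855132e-01  3.55029348e-01  2.09520898e-04]
 [ 3.55029355e-01  9.34855153e-01 -2.14193522e-06]
 [-1.96632141e-04  7.23836702e-05 -9.99999978e-01]] 0.007933576900115358 [0.07429628 0.04152111 0.34674629]
[260.66415946 239.93755419]
```

View pics/w1.png

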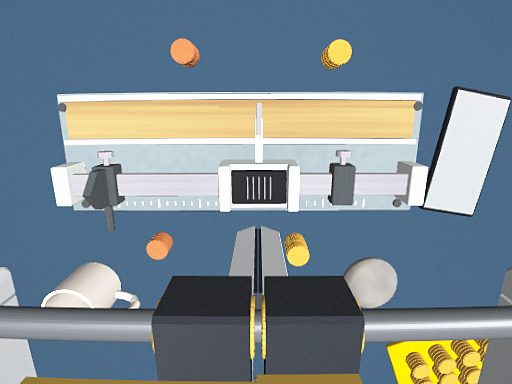

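The wrist view shows the gauge level in the picture, so the tool is aligned with it. The black plate spans columns 232-287 and rows 168-205, the marked stop is at (108,185) and the plain stop at (342,185).

```bash
python3 - <<'E'
from h import *
from scipy.optimize import fsolve
p=cams.capture("wrist")
w=lambda u,z: fsolve(lambda q: proj(p,[q[0],q[1],z])-u,[.56,-.04])
c=w([259.5,186.5],.058); print(c)
for u,z in [([223.5,172],.066),([293.5,172],.066),([232,186],.058),([287,186],.058),([122,190],.051),([331,190],.051)]: print(u,w(u,z))
a=w([62,95],.012); b=w([420,95],.012); print(a,b,np.degrees(np.arctan2(*(b-a))))
E
```

```text
[ 0.56495289 -0.03213626]
[223.5, 172] [ 0.5359507  -0.06040001]
[293.5, 172] [0.5612536  0.00619634]
[232, 186] [ 0.5541354  -0.05906399]
[287, 186] [ 0.57475316 -0.00481094]
[122, 190] [ 0.51687929 -0.17406066]
[331, 190] [0.59769139 0.03842488]
[ 0.39476728 -0.20818105] [0.54000468 0.17261063] 20.8773039858323
```

>>> {"method": "apply_moves", "body": {
  "targets": [
    [[-0.005, -0.038, -0.1, 0, 0, 0], [0, 0, -0.15, 0, 0, 0], [0, 0, -0.15, 0, 0, 0], [0, 0, -0.15, 0, 0, 0], [0, 0, -0.1, 0, 0, 0], [0, 0, -0.05, 0, 0, 0], [0, 0, -0.01, 0, 0, 0], [0, 0, -0.01, 0, 0, 0], [0, 0, -0.01, 0, 0, 0], [0, 0, 0, 0, 0, 0], [0, 0, 0, 0, 0, 0]]
  ]
}}

```text
time: 4.45
position: [0.5631, -0.0421, 0.0682]
tcp_rot: [[-0.934, 0.357, 0.001], [0.357, 0.934, -0.0], [-0.001, 0.0, -1.0]]
wrist_force: [-0.2, 0.8, 0.2]
opening: 0.004
grip_force: 0.0
```

>>> {"method": "apply_moves", "body": {
  "targets": [
    [[0, 0, -0.01, 0, 0, 0], [0, 0, -0.01, 0, 0, 0], [0, 0, -0.01, 0, 0, 0], [0, 0, -0.005, 0, 0, 0], [0, 0, 0, 0, 0, 0], [0, 0, 0, 0, 0, 0]]
  ]
}}

```text
time: 5.05
position: [0.5633, -0.0422, 0.0618]
tcp_rot: [[-0.934, 0.356, 0.001], [0.356, 0.934, -0.0], [-0.001, -0.0, -1.0]]
wrist_force: [-3.1, 0.3, 8.2]
opening: 0.005
grip_force: 4.2
```

>>> {"method": "apply_moves", "body": {
  "targets": [
    [[0, 0, -0.004, 0, 0, 0], [0, 0, 0, 0, 0, 0], [-0.007, -0.019, 0, 0, 0, 0], [-0.007, -0.019, 0, 0, 0, 0], [-0.007, -0.019, 0, 0, 0, 0], [-0.011, -0.028, 0, 0, 0, 0], [-0.011, -0.028, 0, 0, 0, 0], [0, 0, 0, 0, 0, 0]]
  ]
}}

```text
time: 5.85
position: [0.5545, -0.0652, 0.0611]
tcp_rot: [[-0.934, 0.357, 0.001], [0.357, 0.934, -0.001], [-0.001, -0.0, -1.0]]
wrist_force: [-3.9, -0.1, 8.5]
opening: 0.002
grip_force: 4.3
```

```bash
python3 - <<'E'
from h import *
p=cams.capture("wrist"); save(p,"w2")
q=cams.capture("top")
for x in (p,q):
  for l in ["slider_mid","marked_stop_mid"]:
    print(l,[(np.round(d["position"],4).tolist(),round(d["confidence"],2)) for d in cams.tip_of(x,l)][:2])
E
```

```text
slider_mid [([0.5549, -0.0552, 0.039], 0.67)]
marked_stop_mid [([0.5069, -0.191, 0.0423], 0.86), ([0.626, -0.2951, 0.0016], 0.22)]
slider_mid []
marked_stop_mid [([0.5055, -0.1926, 0.0394], 0.72), ([0.4677, 0.0923, -0.0001], 0.66)]
```

View pics/w2.png

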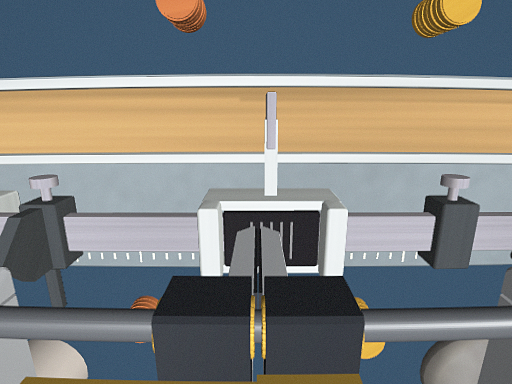

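The wrist view shows the slider (jaw at column 271, black plate at 222-320) following the shut fingers at (258,245). The gap to the marked stop at (45,230) is still open, about 90 mm.

>>> {"method": "apply_moves", "body": {
  "targets": [
    [[-0.011, -0.028, 0, 0, 0, 0], [-0.014, -0.037, 0, 0, 0, 0], [-0.014, -0.037, 0, 0, 0, 0], [-0.014, -0.037, 0, 0, 0, 0], [-0.014, -0.037, 0, 0, 0, 0], [-0.014, -0.037, 0, 0, 0, 0], [-0.014, -0.037, 0, 0, 0, 0], [-0.014, -0.037, 0, 0, 0, 0], [-0.014, -0.037, 0, 0, 0, 0], [-0.011, -0.028, 0, 0, 0, 0], [-0.007, -0.019, 0, 0, 0, 0], [0, 0, 0, 0, 0, 0]]
  ]
}}

```text
time: 7.35
position: [0.5262, -0.1396, 0.061]
tcp_rot: [[-0.934, 0.357, 0.001], [0.357, 0.934, -0.001], [-0.001, -0.001, -1.0]]
wrist_force: [-3.6, -1.1, 9.1]
opening: 0.004
grip_force: 4.3
```

```bash
python3 - <<'E'
from h import *
p=cams.capture("wrist"); save(p,"w3")
for x in (p,):
  for l in ["slider_mid","marked_stop_mid"]:
    print(l,[(np.round(d["position"],4).tolist(),round(d["confidence"],2)) for d in cams.tip_of(x,l)][:2])
E
```

```text
slider_mid [([0.5275, -0.1305, 0.038], 0.92)]
marked_stop_mid [([0.5072, -0.1882, 0.0418], 0.75)]
```

View pics/w3.png

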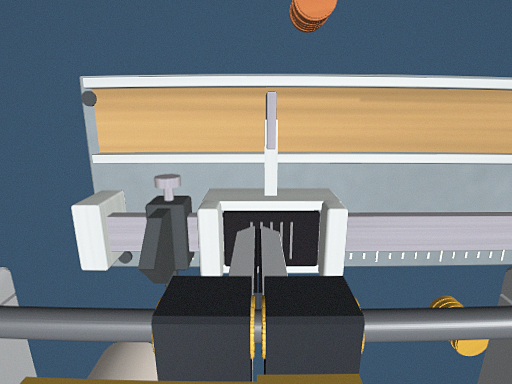

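The slider is about 7-9 mm short of the marked stop: its left face is at column 199 and the stop's right face at 190. I creep on from here.

>>> {"method": "apply_moves", "body": {
  "targets": [
    [[-0.004, -0.0095, 0, 0, 0, 0], [-0.004, -0.0095, 0, 0, 0, 0], [-0.004, -0.0095, 0, 0, 0, 0], [-0.003, -0.009, 0, 0, 0, 0], [-0.003, -0.009, 0, 0, 0, 0], [0, 0, 0, 0, 0, 0], [0, 0, 0, 0, 0, 0]]
  ]
}}

```text
time: 8.2
position: [0.5229, -0.1485, 0.0611]
tcp_rot: [[-0.934, 0.356, 0.001], [0.356, 0.934, -0.001], [-0.001, -0.0, -1.0]]
wrist_force: [-2.3, 0.3, 8.4]
opening: 0.005
grip_force: 4.3
```

>>> {"method": "apply_moves", "body": {
  "targets": [
    [[-0.003, -0.009, 0, 0, 0, 0], [-0.003, -0.008, 0, 0, 0, 0], [-0.003, -0.008, 0, 0, 0, 0], [0, 0, 0, 0, 0, 0]]
  ]
}}

```text
time: 8.6
position: [0.522, -0.1524, 0.0613]
tcp_rot: [[-0.934, 0.357, 0.003], [0.357, 0.934, 0.002], [-0.003, 0.003, -1.0]]
wrist_force: [1.5, 5.3, 8.7]
opening: 0.007
grip_force: 4.3
```

```bash
python3 - <<'E'
from h import *
p=cams.capture("wrist"); cv2.imwrite("pics/w4.png",cv2.resize(p["img"][160:300,100:370,::-1],None,fx=2.9,fy=2.9))
for l in ["slider_mid","marked_stop_mid"]:
    print(l,[(np.round(d["position"],4).tolist(),round(d["confidence"],2)) for d in cams.tip_of(p,l)][:2])
E
```

```text
slider_mid [([0.5254, -0.1395, 0.0375], 0.9)]
marked_stop_mid []
```

View pics/w4.png

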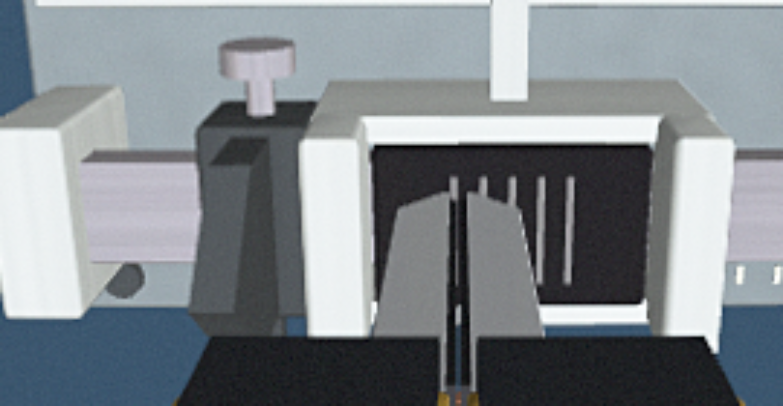

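The crop shows the slider's left wall meeting the marked stop, and the push force has risen to about 5.5 N. I lift straight up now.

>>> {"method": "apply_moves", "body": {
  "targets": [
    [[-0.001, -0.004, 0, 0, 0, 0], [0, 0, 0, 0, 0, 0], [0, 0, 0.015, 0, 0, 0], [0, 0, 0.015, 0, 0, 0], [0, 0, 0.015, 0, 0, 0], [0, 0, 0.03, 0, 0, 0], [0, 0, 0.1, 0, 0, 0], [0, 0, 0.2, 0, 0, 0], [0, 0, 0.2, 0, 0, 0], [0, 0, 0.2, 0, 0, 0], [0, 0, 0, 0, 0, 0], [0, 0, 0, 0, 0, 0]]
  ]
}}

```text
time: 9.95
position: [0.5204, -0.1541, 0.2154]
tcp_rot: [[-0.934, 0.357, 0.001], [0.357, 0.934, -0.001], [-0.002, -0.0, -1.0]]
wrist_force: [0.1, 0.9, -1.6]
opening: 0.003
grip_force: 0.0
```

```bash
python3 - <<'E'
from h import *
p=cams.capture("wrist"); cv2.imwrite("pics/w5.png",cv2.resize(p["img"][100:300,50:400,::-1],None,fx=2.2,fy=2.2))
for l in ["slider_mid","marked_stop_mid","plate_top"]:
    print(l,[(np.round(d["position"],4).tolist(),round(d["confidence"],2)) for d in cams.tip_of(p,l)][:2])
s=r.read_state();print(s["time"],s["position"],s["wrist_force"])
E
```

```text
slider_mid [([0.5215, -0.144, 0.0387], 0.81)]
marked_stop_mid [([0.5117, -0.1906, 0.0432], 0.76)]
plate_top [([0.5222, -0.1427, 0.06], 0.85)]
10.15 [ 0.5191467  -0.15337262  0.21256339] [-0.32795719 -0.5441137   0.03226125]
```

View pics/w5.png

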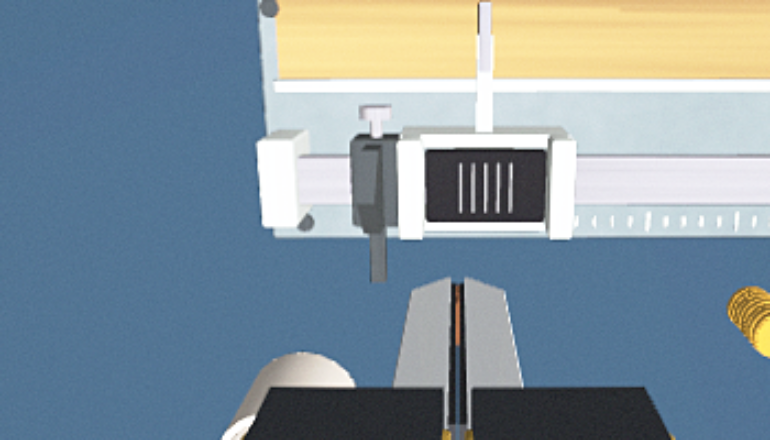

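>>> {"method": "apply_moves", "body": {
  "targets": [
    [[-0.025, -0.06, 0, 0, 0, 0], [-0.025, -0.06, 0, 0, 0, 0], [0, 0, 0, 0, 0, 0], [0, 0, 0, 0, 0, 0], [0, 0, 0, 0, 0, 0]]
  ]
}}

```text
time: 10.65
position: [0.5102, -0.178, 0.2147]
tcp_rot: [[-0.934, 0.357, 0.0], [0.357, 0.934, 0.0], [-0.0, 0.0, -1.0]]
wrist_force: [0.1, 0.4, 1.0]
opening: 0.007
grip_force: 0.0
```

```bash
python3 - <<'E'
from h import *
p=cams.capture("wrist"); cv2.imwrite("pics/w6.png",cv2.resize(p["img"][140:230,180:330,::-1],None,fx=5,fy=5,interpolation=cv2.INTER_CUBIC))
E
```

```text
(no output)
```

View pics/w6.png

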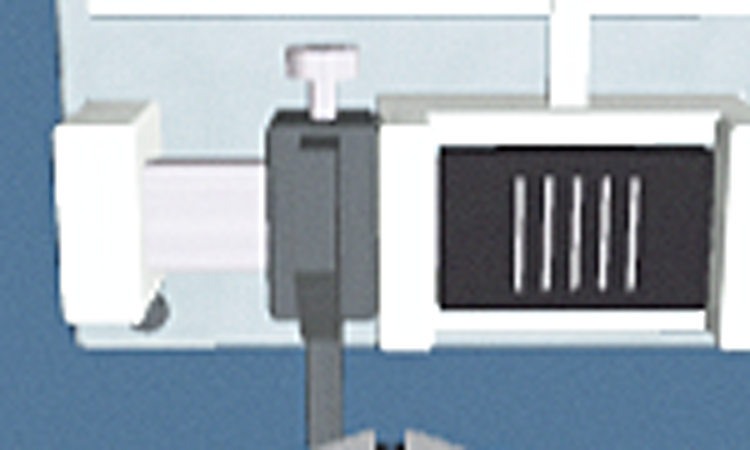

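Seen from straight above, the slider's wall meets the stop at crop column 378 with no gap, and the plate is up. The robot is clear of everything, so I hand in.

```bash
python3 -c "
from cell import r
print(r.sign_off())"
```

```text
the job is handed in; nothing more can be done
None
```

The slider now rests against the marked stop with the plate up so the brake holds it, the arm is clear of everything, and the job is handed in (about 10.7 s on the robot clock).

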